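# Slide a plate under a held-down spring clip

## Robot

A 7-joint arm with a two-finger parallel gripper is mounted at the origin on a cart in front of the work surface, level with it; the furniture and walls round the work are solid. World frame = base frame: x ahead of the robot, y to its left, z up, the work surface at z = 0. Lengths are in m, angles in rad, forces in N, time in s.
With the tool pointing down it reaches from about 0.35 to 0.9 m from the base axis. Payload 19.9 kg.
Tool frame: the origin (TCP) lies on the centre line of the jaws, within the pads' length; the fingertips stand 19 mm ahead of it and the grasp point (between the pads) is the TCP; z points along the fingers, y is the direction in which the jaws open and shut (so a half turn about z gives the same grasp; the last joint's range is limited). The gripper opens to 94 mm and grips with 3 to 60 N. Pads are 16 mm wide; open, the fingers measure 119 mm over their backs; the gripper's body (75 mm by 177 mm) begins 78 mm behind the grasp point.
Start: joints at [1.143, 0.417, -0.01, 1.614, 0.005, 1.111, -0.053], TCP at [0.236, -0.579, 0.224] pointing down, gripper open.
Joint ranges: [-2.81, 2.81], [-0.39, 2.02], [-1.27, 1.25], [0.06, 2.57], [-1.19, 4.33], [0.19, 2], [-2.82, 2.82]. Speed limits (rad/s): [1.89, 1.89, 2.39, 2.39, 3.01, 3.01, 3.01].

## Interface

Orientations are given as a 3x3 rotation matrix whose columns are the frame's x, y, z axes.
In Python, from workcell import manip gives the robot as it stands.
- The arm moves only by the shell command python3 -m inch 'ROWS' [OPENING]. ROWS is JSON, a list of rows, each an object with "delta_pos": the shift along the tool's x, y, z in cm, a list of three; "twist": the turn, a rotation vector about the tool's x, y, z in degrees, a list of three. A call has 1 to 10 rows; each row is the pose to reach, as a shift and turn from the pose measured when the call began, along the tool's axes at that moment; what a row does not reach only later rows make up. A row lasts 1/12 s, in which the tool goes at most 41.7 mm and 7.16 degrees, less where a joint would pass 70% of its speed; a pose out of reach is approached as far as the arm can. A call with a gripper value outside its range is refused whole. OPENING is the closure, from -1 (fully open) to 1 (shut), set as the call begins (- or left out, the last holds). The fingers move at their own pace and stop on an object; the grip force is fixed at half the most. Time passes only in rows, so rows that repeat a pose let the fingers close. It gives the time, the measured TCP pose, the force and the opening at its end, in the units of the state.
- manip.observe(): the state, without advancing time (a new reading comes with each control period).
- manip.capture(name): name is "scene" or "top"; returns a dict with "pixels" (480x640x3 uint8, blue, green, red), "range_z" (480x640 float32, m along the optical axis (not along the pixel's ray), 0 where there is no reading), "vfov" (degrees; the focal length in pixels is half the picture's height over the tangent of half this angle, whatever the lens; pixels are square), "cx", "cy" (the principal point, pixels), "rvec" (rotation vector, rad) and "tvec" (3), from world to camera coordinates, as OpenCV has them. Camera axes: x right, y down, z forward; pixel columns grow to the right and rows downward; lengths in m; the calibration is good to about 2 mm. A picture is of the moment at which its call begins.
- manip.sign_off(): hands the job in, once; it reports no verdict.
The state is a dict: "time_s": time; "qpos": joint angles; "joint_vel": joint speeds; "tau": joint torques, N m; "position": TCP position; "tool_rot": TCP orientation; "force": force on the tool from outside, world axes, zero at the start; "wrist_torque": the same for the moment, N m; "gripper_width": opening from 0.0 (shut) to 1.0 (fully open).
Only numpy, scipy, OpenCV 4.12 (cv2) and the standard library are available. Lean on these libraries where they do the work, as an engineer would, in place of code of your own. Each camera call takes 0.05 s, during which the arm holds its last target.

## Task

Load the steel plate in the fixture: with one fingertip hold down the thumb pad of the spring clip so that its nose lifts, and while it is held, push the plate with the other fingertip beneath the nose until it stands fully against the end stop. Keep the pad down until the plate is home, then let it up so that the clip rests on the plate, and move clear. Push and press only: do not grasp or lift anything, and leave the other things where they are.

Things in the scene. Friction and masses are not known exactly. Their poses are not given: they have to be found in the camera images.
- fixture: low grey metal loading fixture fixed to the worktop. Origin: on the worktop, straight below where the plate's centre must end. x: direction in which the plate is pushed in; y: towards the side with the thumb pad; z up. Flat bed 16 mm above the origin, x = -112 to +60, y = -59 to +59 mm, open above behind the plate
- seat (a point): where the plate's underside centre ends: on the bed, 16 mm above the fixture's origin, same axes. From here the end stop's face is at x = +50.5 mm and the side guides' inner faces at y = +-52 mm (9 mm high, x = -54 to +50 mm)
- plate: square steel plate, 100 x 100 x 11 mm, about 0.8 kg, loose on the bed. Origin at the centre of its underside, axes along its edges, x as the fixture's x within a degree; its rear edge is at its x = -50 mm. It starts 28 to 42 mm short of home; sliding takes 3 to 10 N
- clip (a joint): rocker clip hinged parallel to the fixture's x (pin at y = +62, z = 36 mm). 0 = sprung shut, nose 5 mm above the bed, blocking the plate; grows as the pad goes down and the nose rises (nose 11 mm above the bed at 0.19, 16 at 0.33, 22 at 0.5; limit 0.65 rad). Spring: about 3 N at the pad's middle at 0, 7 N at 0.5. Rests on the loaded plate at about 0.19
- clip_pad (a point): middle of the top of the clip's ribbed pad (84 mm along x, 30 mm across). At rest at fixture x = -80, y = +93, 20 mm above the bed level, sloping up outwards by 0.45 rad; pressed 15 mm down (joint 0.5): y = +89, 5 mm above bed level, level, beside the bed. Its ends are at x = -122 and -38 mm; a fingertip can slide along it in x while pressing
- clip_nose (a point): middle of the underside of the clip's nose, 14 mm along x, 9 mm across; at fixture x = +30 to +44, y = +30 mm. It comes down on the plate
- gauge_block: steel gauge block with three holes, 50 x 75 x 25 mm, a bystander; origin at the centre of its underside
- tensile_bar: printed beige dog-bone test bar, 12 x 60 x 8 mm, a bystander; origin at the centre of its underside
- gear: small beige printed gear, 34 mm across, 10 mm high, a bystander; origin at the centre of its underside
- vial: brown vial with white cap, 17 mm across, 44 mm tall, a bystander; origin at the centre of its underside
- usb_stick: black data stick, 18 x 51 x 8 mm, a bystander; origin at the centre of its underside

How it is judged:
On the way, in this order (a step that is already met when the one before it is completed fails the run):
1. the clip is held open by the fingers, the plate still outside (value of joint clip above 0.23 rad and contact force between the fingers and clip above 0.3 N and x of plate in the frame of fixture below -0.021 m), for 0.1 s.
2. the plate stands against the end stop while the fingers still hold the clip open (value of joint clip above 0.23 rad and contact force between the fingers and clip above 0.3 N and x of plate in the frame of fixture above -0.003 m), for 0.1 s.
At the end, for the whole second after the job is handed in: the plate lies flat and still on the bed within 3 mm of the end stop, between the side guides and square to them within 0.05 rad, and the released clip's nose presses on it with more than 0.8 N (clip joint between 0.10 and 0.26) (x of plate in the frame of fixture between -0.003 and 0.003 m and y of plate in the frame of fixture between -0.004 and 0.004 m and angle between the x axis of plate and the x axis of fixture, either way round below 0.05 rad and angle between plate's own z axis and vertical below 0.03 rad and height (world z) of plate below 0.019 m and contact force between clip and plate above 0.8 N and value of joint clip between 0.1 and 0.26 rad and linear speed of plate below 0.01 m/s); the robot touches nothing.
It fails at once if the plate was lifted or tipped instead of being slid (height (world z) of plate above 0.026 m or angle between plate's own z axis and vertical above 0.15 rad).
It fails at once if the clip was let go while the plate was only part of the way beneath it (x of plate in the frame of fixture between -0.016 and -0.008 m and value of joint clip below 0.21 rad).
It fails at once if a bystander was disturbed (moved by more than 15 mm) (distance of any of gauge_block, tensile_bar, gear, vial, usb_stick from where it was at the start of the episode above 0.015 m).
It also fails if it takes over 34 s, if anything falls off the work surface, if the arm or the gripper's body presses on something with over 40 N, if the wrist force passes 120 N, or if a joint passes its speed limit or range.

## Working session

There is one attempt and no reset: what is moved stays moved. The work goes in short steps, Python scripts to look and compute and a shell command to move; the robot and the scene stay as the last step left them, time stands still between calls to the robot, and variables do not carry over. Pictures are saved under pics/ and viewed, and the job is handed in when it is done.

```bash
ls; mkdir -p pics; cat > h.py <<'E'
import numpy as np, cv2
from workcell import manip
def cap(n):
    c=manip.capture(n); f=240/np.tan(np.radians(c['vfov'])/2)
    c['f']=f; c['R']=cv2.Rodrigues(np.array(c['rvec'],float))[0]; c['t']=np.array(c['tvec'],float).ravel(); return c
def pt(c,u,v,z=None):
    ray=np.array([(u-c['cx'])/c['f'],(v-c['cy'])/c['f'],1.])
    if z is None:
        d=c['range_z'][int(round(v)),int(round(u))]; return c['R'].T@(ray*d-c['t'])
    o=-c['R'].T@c['t']; r=c['R'].T@ray; return o+r*(z-o[2])/r[2]
def proj(c,P):
    p=c['R']@np.array(P)+c['t']; return c['f']*p[:2]/p[2]+[c['cx'],c['cy']]
def cloud(c):
    v,u=np.mgrid[:480,:640]; d=c['range_z']
    P=np.stack([(u-c['cx'])/c['f']*d,(v-c['cy'])/c['f']*d,d],-1)-c['t']
    return P@c['R']
E
python3 - <<'E'
from h import *
print(manip.observe())
for n in ('scene','top'):
    c=cap(n); cv2.imwrite(f'pics/{n}0.png',c['pixels']); np.savez(f'{n}0.npz',**c)
    print(n,c['vfov'],c['cx'],c['cy'],-c['R'].T@c['t'],c['R'])
E
```

```text
pics
{'time_s': 0.0, 'qpos': array([ 1.14252809,  0.41797935, -0.01029635,  1.61415035,  0.00471451,
        1.11067422, -0.05301021]), 'joint_vel': array([ 0.00140683,  0.00022554, -0.00073353,  0.00033368, -0.00062565,
       -0.00222546, -0.00015618]), 'tau': array([ 2.49969717e-04, -8.51274633e+01,  6.38482757e-01, -4.25991333e+01,
       -4.88573348e-02,  1.87402259e-02,  2.69537504e-04]), 'position': array([ 0.23560433, -0.57852831,  0.22383196]), 'tool_rot': array([[ 9.26133515e-01,  3.77195461e-01, -5.43758545e-04],
       [ 3.77195838e-01, -9.26132919e-01,  1.05626444e-03],
       [-1.05174538e-04, -1.18334536e-03, -9.99999294e-01]]), 'force': array([-0.12882632,  0.45327276, -0.06923312]), 'wrist_torque': array([ 0.03021205,  0.01518255, -0.03234828]), 'gripper_width': 0.9958694746047432}
scene 55.81109663805193 308.89532969704226 238.51959047338576 [0.21924024 0.51826712 0.65471249] [[-0.83992703 -0.54240385 -0.01790683]
 [-0.36063347  0.58249957 -0.72844887]
 [ 0.40554419 -0.60538609 -0.68486611]]
top 44.629621630126124 316.91110122761563 241.3311608419806 [0.40690939 0.03571269 0.89382531] [[-0.0476891  -0.99885882 -0.00260861]
 [-0.97755319  0.04720813 -0.20533184]
 [ 0.20522066 -0.00724203 -0.97868894]]
```

View pics/scene0.png

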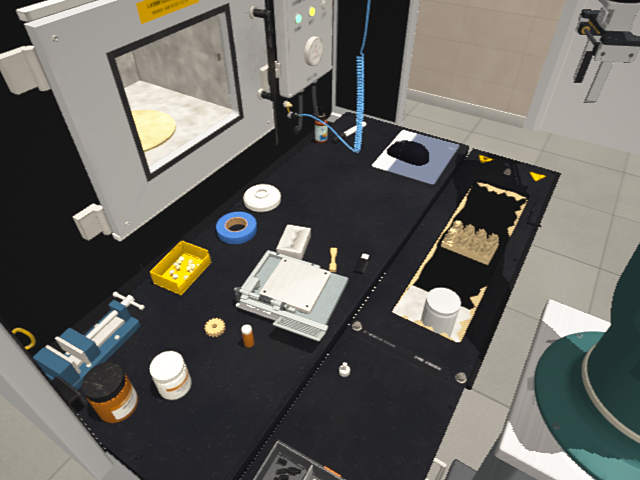

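View pics/top0.png

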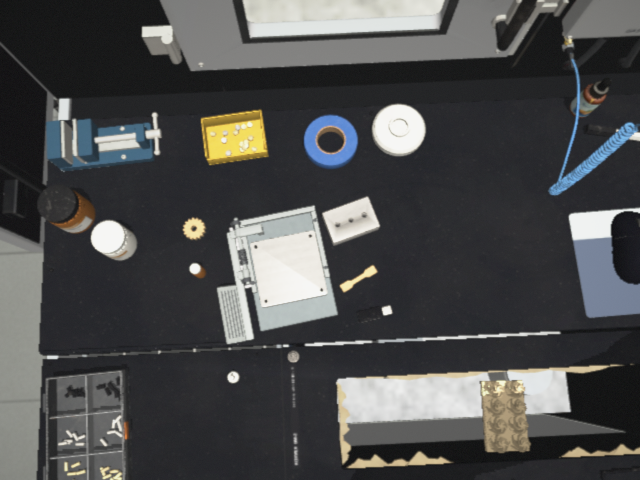

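The top view shows the fixture at about (285,265). The pad is at (235,313) on its left, the plate at (288,268), and the end stop towards the top of the picture at about row 215. So fixture x points roughly along world +x. Next I'll enlarge a crop.

```bash
python3 - <<'E'
from h import *
c=dict(np.load('top0.npz'))
cv2.imwrite('pics/topcrop.png',cv2.resize(c['pixels'][195:350,180:400],None,fx=3.6,fy=3.6,interpolation=cv2.INTER_CUBIC))
c2=dict(np.load('scene0.npz'))
cv2.imwrite('pics/scenecrop.png',cv2.resize(c2['pixels'][220:350,200:380],None,fx=4.4,fy=4.4,interpolation=cv2.INTER_CUBIC))
P=cloud(c)
for u,v in [(288,268),(270,322),(232,310),(325,318),(290,222),(150,300)]: print(u,v,P[v,u])
E
```

```text
288 268 [0.5501132  0.07463054 0.0258565 ]
270 322 [0.47154102 0.10488709 0.016717  ]
232 310 [0.49030298 0.15850918 0.0351017 ]
325 318 [ 0.47487918  0.02248206 -0.00097064]
290 222 [0.62361772 0.0693096  0.01537419]
150 300 [ 0.51523404  0.28923301 -0.00194134]
```

View pics/topcrop.png

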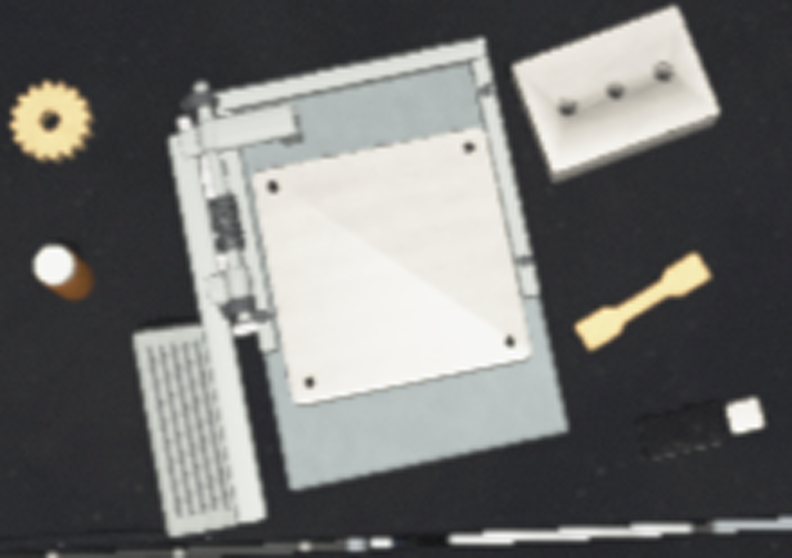

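View pics/scenecrop.png

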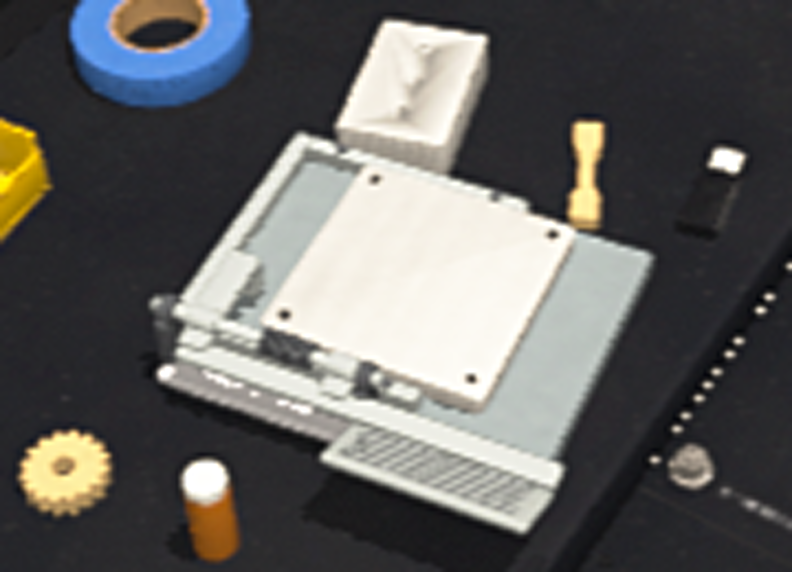

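The enlarged top view puts the plate corners at crop (253,172), (483,128), (530,357) and (297,404). The rear bed corners are at (291,490) and (567,432). The pad corners are at (133,333), (165,535), (267,518) and roughly (205,327). I'll fit the frames from these.

```bash
python3 - <<'E'
from h import *
c=dict(np.load('top0.npz'))
g=lambda x,y,z: pt(c,180+(x+.5)/3.6-.5,195+(y+.5)/3.6-.5,z)
pl=np.array([g(*p,.027) for p in [(253,172),(483,128),(530,357),(297,404)]])
print(pl, pl.mean(0)); 
for i in range(4): 
    d=pl[(i+1)%4]-pl[i]; print(np.linalg.norm(d), np.degrees(np.arctan2(d[1],d[0])))
bl,br=g(291,490,.016),g(567,432,.016); d=bl-br; print('bed rear',bl,br,np.linalg.norm(d),np.degrees(np.arctan2(d[1],d[0]))-90)
a=np.arctan2(d[1],d[0])-np.pi/2
# plate-based angle
a2=np.mean([np.arctan2(*(pl[0]-pl[3])[1::-1]),np.arctan2(*(pl[1]-pl[2])[1::-1])]); print(np.degrees(a),np.degrees(a2))
# orientation via plane fit on depth: mask of bed-level cloud
P=cloud(c)
for ang in (a,a2):
    X=np.array([np.cos(ang),np.sin(ang),0]);Y=np.array([-X[1],X[0],0])
    O=(bl+br)/2+.112*X; O[2]=0
    print('O',O,'plate',(pl.mean(0)-O)@X,(pl.mean(0)-O)@Y)
    for p,z in [((133,333),.042),((165,535),.042),((485,40),.03),((220,95),.03)]:
        q=g(*p,z)-O; print(p,q@X,q@Y)
    # depth points along y at fixture x=-80
    for xx in (-.08,-.1,.0,.037):
        print(xx)
        for yy in np.arange(-.07,.12,.01):
            # find cloud points near
            w=P-O; m=(abs(w@X-xx)<.003)&(abs(w@Y-yy)<.003)
            if m.any(): print('  %.3f:%.4f'%(yy,np.median(w[m][:,2])),end='')
        print()
E
```

```text
[[0.59188983 0.13072641 0.027     ]
 [0.60618661 0.03319047 0.027     ]
 [0.50834333 0.01832499 0.027     ]
 [0.49358557 0.1150065  0.027     ]] [0.55000133 0.07431209 0.027     ]
0.09857818037043814 -81.66098995572828
0.09896610630220833 -171.3610284658696
0.09780135702494372 98.67880974392608
0.09955321439783553 9.085296650214328
bed rear [0.45935966 0.11949758 0.016     ] [0.47770993 0.00436115 0.016     ] 0.11658957604218803 9.055555171532404
9.055555171532406 8.862134092172365
O [0.57913885 0.07955728 0.        ] plate -0.029599902322359872 -0.0005937939837765164
(133, 333) -0.03859940175784008 0.10734975584870635
(165, 535) -0.12111701430662884 0.1086044387066537
(485, 40) 0.05610043118008142 -0.05855278783408407
(220, 95) 0.05550640541228863 0.05592836566842036
-0.08
  -0.070:-0.0007  -0.060:0.0008  -0.050:0.0152  -0.040:0.0190  -0.030:0.0205  -0.020:0.0232  -0.010:0.0184  0.000:0.0205  0.010:0.0174  0.020:0.0173  0.030:0.0178  0.040:0.0183  0.050:0.0171  0.060:0.0157  0.070:0.0010  0.080:0.0312  0.090:0.0347  0.100:0.0385  0.110:0.0410
-0.1
  -0.070:-0.0014  -0.060:0.0005  -0
[... 1520 characters left out ...]
.020:0.0158  0.030:0.0157  0.040:0.0159  0.050:0.0159  0.060:0.0137  0.070:0.0012  0.080:0.0314  0.090:0.0347  0.100:0.0392  0.110:0.0404
0.0
  -0.070:0.0002  -0.060:0.0005  -0.050:0.0249  -0.040:0.0267  -0.030:0.0263  -0.020:0.0276  -0.010:0.0265  0.000:0.0270  0.010:0.0260  0.020:0.0274  0.030:0.0270  0.040:0.0262  0.050:0.0255  0.060:0.0384  0.070:0.0342  0.080:0.0320  0.090:0.0003  0.100:-0.0004  0.110:0.0001
0.037
  -0.070:0.0232  -0.060:-0.0005  -0.050:0.0181  -0.040:0.0154  -0.030:0.0162  -0.020:0.0164  -0.010:0.0158  0.000:0.0163  0.010:0.0163  0.020:0.0161  0.030:0.0397  0.040:0.0414  0.050:0.0396  0.060:0.0403  0.070:0.0360  0.080:0.0324  0.090:-0.0008  0.100:-0.0001  0.110:-0.0004
```

The fit agrees with the given sizes: the end stop, pad ends and heights all match within about 2 mm. The fixture origin is at about (0.579, 0.0793) with yaw 8.95°, and the plate is at x ≈ -29.6 mm. 

Plan: jaws along fixture y, pressing finger centred at y ≈ +86 mm and pushing finger at y ≈ 0. That needs an opening of about 73.5 mm, with the tool starting at fixture x = -95 mm.

```bash
cat >> h.py <<'E'
A=np.radians(8.95); X=np.array([np.cos(A),np.sin(A),0]); Y=np.array([-X[1],X[0],0]); Z=np.array([0,0,1.])
O=np.array([.579,.0793,0])
RT=np.stack([X,-Y,-Z],1)
from scipy.spatial.transform import Rotation as Ro
def to(x,y,z):
    s=manip.observe(); R=s['tool_rot']; p=O+x*X+y*Y+z*Z
    print('delta cm',np.round(R.T@(p-s['position'])*100,2),'twist',np.round(Ro.from_matrix(R.T@RT).as_rotvec(degrees=True),2))
def st():
    s=manip.observe(); w=s['position']-O
    print('t',round(s['time_s'],2),'fix xyz mm',np.round([w@X*1e3,w@Y*1e3,w[2]*1e3],1),'F fix',np.round([s['force']@X,s['force']@Y,s['force'][2]],1),'w',round(s['gripper_width'],3),
     'rot err',np.round(Ro.from_matrix(s['tool_rot'].T@RT).as_rotvec(degrees=True),2))
E
python3 -c "
from h import *
st(); to(-.096,.043,.12); to(-.096,.043,.2)"
```

```text
t 0.1 fix xyz mm [-441.5 -596.4  223.9] F fix [ 0.6  0.3 -0.1] w 1.0 rot err [-6.000e-02  1.000e-02  1.321e+01]
delta cm [ 48.25 -54.34  10.45] twist [-6.000e-02  1.000e-02  1.321e+01]
delta cm [ 48.25 -54.35   2.45] twist [-6.000e-02  1.000e-02  1.321e+01]
```

```bash
python3 -m inch '[{"delta_pos":[2,-2.3,0],"twist":[0,0,1]},{"delta_pos":[4.5,-5,0.2],"twist":[0,0,3]},{"delta_pos":[7.2,-8,0.4],"twist":[0,0,5]},{"delta_pos":[10,-11,0.6],"twist":[0,0,7]},{"delta_pos":[12.6,-14.1,0.8],"twist":[0,0,9]},{"delta_pos":[15.2,-17.2,1],"twist":[0,0,11]},{"delta_pos":[17.9,-20.2,1.2],"twist":[0,0,13]},{"delta_pos":[20.5,-23.2,1.4],"twist":[0,0,13.2]},{"delta_pos":[23.2,-26.2,1.6],"twist":[0,0,13.2]},{"delta_pos":[25.9,-29.2,1.8],"twist":[0,0,13.2]}]' -0.56; python3 -c "
from h import *
st(); to(-.096,.043,.12); to(-.096,.043,.2)"
```

```text
time_s: 0.93
position: [0.3654, -0.2085, 0.2061]
tool_rot: [[0.988, 0.156, -0.0], [0.156, -0.988, 0.001], [-0.0, -0.001, -1.0]]
force: [1.3, 0.2, -0.2]
gripper_width: 0.781
t 0.93 fix xyz mm [-255.8 -251.1  206.1] F fix [ 1.3 -0.  -0.2] w 0.781 rot err [-0.04  0.02 -0.  ]
delta cm [ 15.98 -29.4    8.63] twist [-0.04  0.02 -0.  ]
delta cm [ 15.98 -29.41   0.63] twist [-0.04  0.02 -0.  ]
```

```bash
python3 -m inch '[{"delta_pos":[1.9,-3.5,0.5]},{"delta_pos":[3.8,-7,1]},{"delta_pos":[5.7,-10.5,1.8]},{"delta_pos":[7.6,-14,2.8]},{"delta_pos":[9.5,-17.5,4]},{"delta_pos":[11.4,-21,5.4]},{"delta_pos":[13.3,-24.4,7]},{"delta_pos":[15,-27.5,8.2]},{"delta_pos":[16,-29.4,8.6]},{"delta_pos":[16,-29.4,8.6]}]'; python3 -c "
from h import *
st(); to(-.096,.043,.065)
for n in ('scene','top'):
    c=cap(n); cv2.imwrite(f'pics/{n}1.png',c['pixels'])
    if n=='scene': cv2.imwrite('pics/s1c.png',cv2.resize(c['pixels'][200:360,190:390],None,fx=3.7,fy=3.7,interpolation=cv2.INTER_CUBIC))
"
```

```text
t 0.93 fix xyz mm [-255.8 -251.1  206.1] F fix [ 1.3 -0.  -0.2] w 0.781 rot err [-0.04  0.02 -0.  ]
delta cm [ 15.99 -29.4   14.13] twist [-0.04  0.02 -0.  ]validation failed for argument at $[0]...
```

View pics/s1c.png

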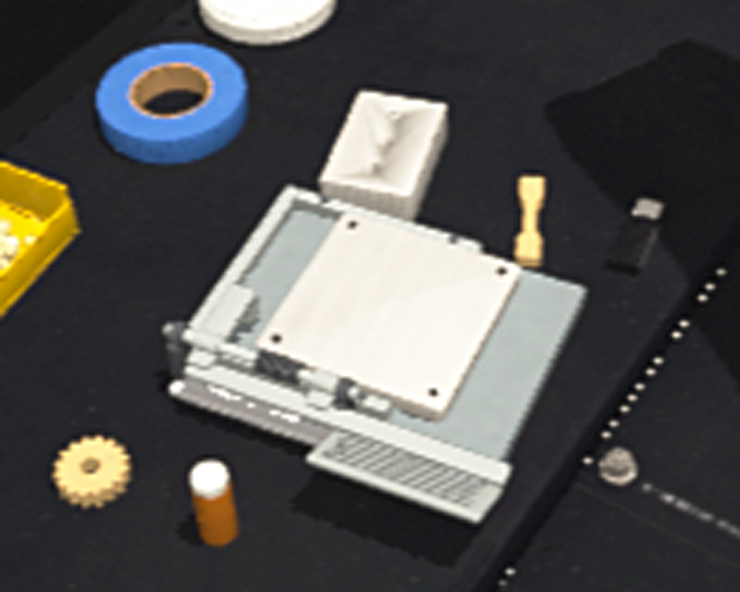

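The call was refused because twist is required, and the picture shows the scene unchanged. I'll resend it with twist.

```bash
python3 -m inch '[{"delta_pos":[1.9,-3.5,0.5],"twist":[0,0,0]},{"delta_pos":[3.8,-7,1],"twist":[0,0,0]},{"delta_pos":[5.7,-10.5,1.8],"twist":[0,0,0]},{"delta_pos":[7.6,-14,2.8],"twist":[0,0,0]},{"delta_pos":[9.5,-17.5,4],"twist":[0,0,0]},{"delta_pos":[11.4,-21,5.4],"twist":[0,0,0]},{"delta_pos":[13.3,-24.4,7],"twist":[0,0,0]},{"delta_pos":[15,-27.5,8.2],"twist":[0,0,0]},{"delta_pos":[16,-29.4,8.6],"twist":[0,0,0]},{"delta_pos":[16,-29.4,8.6],"twist":[0,0,0]}]'; python3 -c "
from h import *
st(); to(-.096,.043,.065)
for n in ('scene','top'):
    c=cap(n); cv2.imwrite(f'pics/{n}2.png',c['pixels'])
    if n=='scene': cv2.imwrite('pics/s2c.png',cv2.resize(c['pixels'][200:360,190:390],None,fx=3.7,fy=3.7,interpolation=cv2.INTER_CUBIC))
"
```

```text
time_s: 1.87
position: [0.4769, 0.1151, 0.1193]
tool_rot: [[0.986, 0.167, -0.002], [0.167, -0.986, 0.003], [-0.001, -0.004, -1.0]]
force: [-1.5, 0.4, -0.6]
gripper_width: 0.777
t 1.87 fix xyz mm [-95.3  51.3 119.3] F fix [-1.4  0.6 -0.6] w 0.777 rot err [-0.22  0.09  0.69]
delta cm [-0.07  0.85  5.43] twist [-0.22  0.09  0.69]
```

View pics/s2c.png

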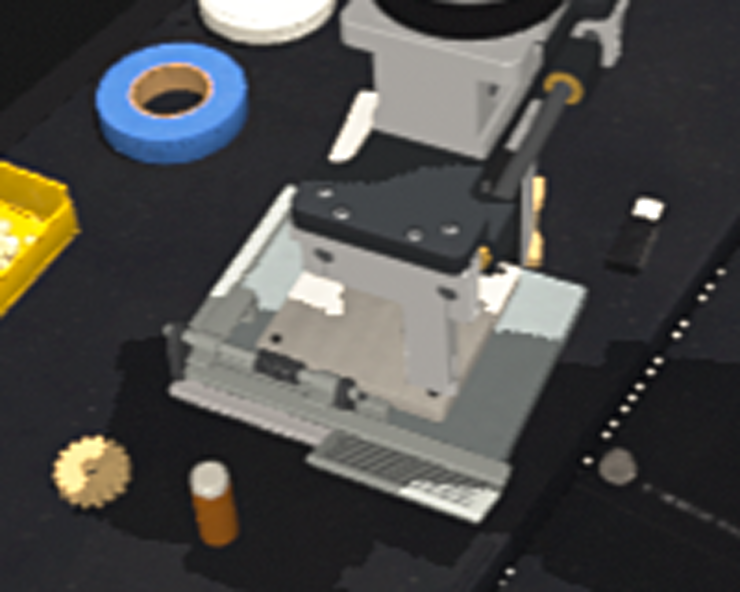

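View pics/top2.png

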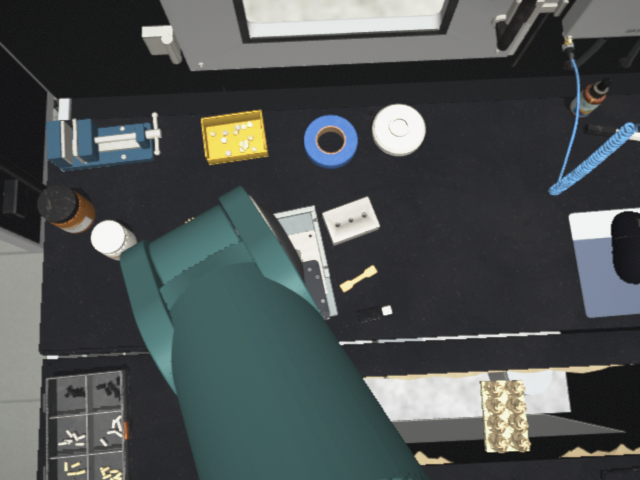

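The scene view shows the near finger about over the pad, with its tip near crop (428,390), while the tool is still high. The top view is blocked by the arm. The tool overshot by 8 mm in y while moving, so I'll correct that and descend.

```bash
python3 -m inch '[{"delta_pos":[-0.07,0.6,1.5],"twist":[-0.2,0.1,0.7]},{"delta_pos":[-0.07,0.85,3.2],"twist":[-0.2,0.1,0.7]},{"delta_pos":[-0.07,0.85,4.8],"twist":[-0.2,0.1,0.7]},{"delta_pos":[-0.07,0.85,5.4],"twist":[-0.2,0.1,0.7]},{"delta_pos":[-0.07,0.85,5.4],"twist":[-0.2,0.1,0.7]}]'; python3 -c "
from h import *
st(); to(-.096,.043,.040)
c=cap('scene')
cv2.imwrite('pics/s3c.png',cv2.resize(c['pixels'][220:350,220:370],None,fx=4.6,fy=4.6,interpolation=cv2.INTER_CUBIC))
s=manip.observe(); 
P=cloud(c); w=P-O; fx=w@X; fy=w@Y
m=(fx<-.06)&(fx>-.14)&(fy>-.03)&(fy<.13)&(w[...,2]>.05)&(w[...,2]<.085)
for v,u in list(zip(*np.where(m)))[::12]: print(u,v,np.round([fx[v,u]*1e3,fy[v,u]*1e3,w[v,u,2]*1e3],1))
"
```

```text
time_s: 2.38
position: [0.4764, 0.1015, 0.0652]
tool_rot: [[0.989, 0.151, -0.001], [0.151, -0.989, -0.002], [-0.002, 0.002, -1.0]]
force: [1.0, 0.1, -0.3]
gripper_width: 0.784
t 2.38 fix xyz mm [-97.9  37.8  65.2] F fix [ 1.  -0.  -0.3] w 0.784 rot err [ 0.11  0.1  -0.29]
delta cm [ 0.19 -0.52  2.52] twist [ 0.11  0.1  -0.29]
326 271 [-91.4   1.1  83.7]
333 274 [-104.9    2.9   83.7]
334 276 [-106.4    1.8   78.3]
336 278 [-108.2   -3.6   68.3]
333 281 [-105.     2.2   65.2]
336 283 [-108.7   -3.3   55.8]
335 286 [-108.3    0.5   51.7]
316 309 [-108.    83.2   84.7]
317 310 [-108.3   79.8   78.3]
317 311 [-108.2   79.6   75.4]
316 312 [-107.8   82.8   76.4]
316 313 [-107.8   82.9   74. ]
315 314 [-108.1   87.6   77.2]
314 315 [-106.    86.7   72.4]
314 316 [-106.3   87.4   70.8]
313 317 [-104.4   87.1   66.9]
312 318 [-102.7   87.5   63.8]
313 319 [-104.3   87.1   61.6]
317 320 [-108.1   79.9   52. ]
```

View pics/s3c.png

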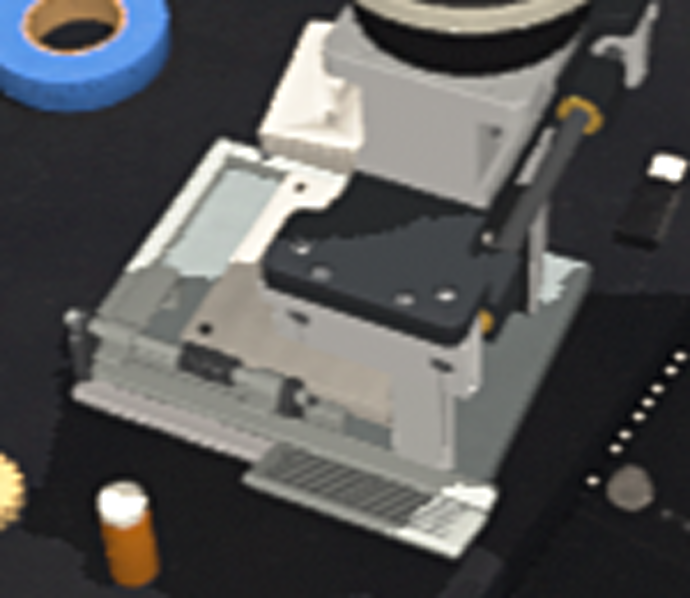

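The finger outer face is at y = 87 mm with the TCP at 38 mm, which matches the assumed geometry. Both finger backs are at about x = -108 mm. I'll settle at y = 43 mm, then press the pad to a tip height of about 20 mm.

```bash
python3 -m inch '[{"delta_pos":[0.1,-0.5,0.5],"twist":[0.1,0.1,-0.3]},{"delta_pos":[0.1,-0.5,0.8],"twist":[0.1,0.1,-0.3]},{"delta_pos":[0.1,-0.5,1.2],"twist":[0.1,0.1,-0.3]},{"delta_pos":[0.1,-0.5,1.6],"twist":[0.1,0.1,-0.3]},{"delta_pos":[0.1,-0.5,2.0],"twist":[0.1,0.1,-0.3]},{"delta_pos":[0.1,-0.5,2.4],"twist":[0.1,0.1,-0.3]},{"delta_pos":[0.1,-0.5,2.6],"twist":[0.1,0.1,-0.3]},{"delta_pos":[0.1,-0.5,2.6],"twist":[0.1,0.1,-0.3]},{"delta_pos":[0.1,-0.5,2.6],"twist":[0.1,0.1,-0.3]}]'; cat > see.py <<'E'
from h import *
import sys
st(); c=cap('scene')
cv2.imwrite(f'pics/{sys.argv[1]}.png',cv2.resize(c['pixels'][230:340,220:370],None,fx=5,fy=5,interpolation=cv2.INTER_CUBIC))
w=cloud(c)-O; fx=w@X; fy=w@Y
for x0,y0,n in [(-.06,.1,'pad mid'),(-.06,.085,'pad in'),(-.045,.1,'pad front'),(.037,.032,'nose top'),(.037,.04,'nose arm')]:
    m=(abs(fx-x0)<.006)&(abs(fy-y0)<.004)
    print(n,m.sum(),np.round(np.median(w[m][:,2])*1e3,1) if m.any() else '')
# front edge of plate: points at plate height, y in -40..10
m=(abs(fy+.02)<.02)&(abs(w[...,2]-.0265)<.003)&(fx<.06)&(fx>-.05)
print('plate front x',np.round(np.percentile(fx[m],[90,97,100])*1e3,1) if m.any() else '')
E
python3 see.py s4
```

```text
time_s: 3.18
position: [0.4781, 0.1044, 0.0407]
tool_rot: [[0.988, 0.154, 0.002], [0.154, -0.988, -0.003], [0.002, 0.003, -1.0]]
force: [-2.8, -18.0, 25.9]
gripper_width: 0.781
t 3.18 fix xyz mm [-95.7  40.5  40.7] F fix [ -5.6 -17.3  25.9] w 0.781 rot err [ 0.19 -0.1  -0.1 ]
pad mid 60 20.1
pad in 25 22.3
pad front 59 19.3
nose top 39 17.1
nose arm 57 49.7
plate front x [53.1 57.  59. ]
```

View pics/s4.png

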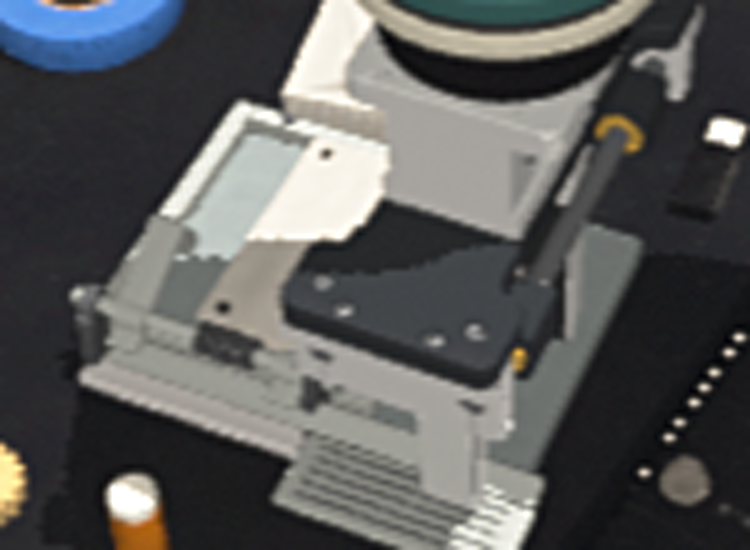

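The pad is pressed and the nose is up: the pad looks about level, at z ≈ 20-22 mm. The force of 26 N up and -17 N in y is more than the spring should give, so I'll ease up a little and read it again.

```bash
python3 -m inch '[{"delta_pos":[0,0,-0.1],"twist":[0,0,0]},{"delta_pos":[0,0,-0.1],"twist":[0,0,0]},{"delta_pos":[0,0,-0.1],"twist":[0,0,0]}]'; python3 see.py s5
```

```text
time_s: 3.48
position: [0.4782, 0.1042, 0.042]
tool_rot: [[0.988, 0.154, 0.002], [0.154, -0.988, -0.004], [0.002, 0.004, -1.0]]
force: [-3.1, -3.6, 11.5]
gripper_width: 0.78
t 3.48 fix xyz mm [-95.7  40.2  42. ] F fix [-3.7 -3.1 11.5] w 0.78 rot err [ 0.22 -0.1  -0.1 ]
pad mid 64 21.9
pad in 29 22.8
pad front 56 1.7
nose top 41 17.8
nose arm 48 49.5
plate front x [53.3 56.8 58.4]
```

Now 11.5 N, with the clip at about 0.5 rad and the tip 7 mm above the bed, so it overlaps the plate edge by 4 mm. Step 1 should have been met. I'll start pushing.

```bash
python3 -m inch '[{"delta_pos":[0.3,0,0.04],"twist":[0,0,0]},{"delta_pos":[0.6,0,0.06],"twist":[0,0,0]},{"delta_pos":[0.9,0,0.06],"twist":[0,0,0]},{"delta_pos":[1.2,0,0.06],"twist":[0,0,0]},{"delta_pos":[1.5,0,0.06],"twist":[0,0,0]},{"delta_pos":[1.8,0,0.06],"twist":[0,0,0]},{"delta_pos":[2.1,0,0.06],"twist":[0,0,0]},{"delta_pos":[2.1,0,0.06],"twist":[0,0,0]}]'; python3 see.py s6
```

```text
time_s: 4.2
position: [0.4964, 0.1067, 0.0408]
tool_rot: [[0.988, 0.154, -0.003], [0.154, -0.988, -0.006], [-0.004, 0.005, -1.0]]
force: [-18.4, -4.1, 18.3]
gripper_width: 0.778
t 4.2 fix xyz mm [-77.3  39.9  40.8] F fix [-18.8  -1.2  18.3] w 0.778 rot err [ 0.3   0.23 -0.1 ]
pad mid 154 161.5
pad in 285 240.0
pad front 72 19.1
nose top 27 39.2
nose arm 44 52.6
plate front x [54.6 56.7 58.8]
```

View pics/s6.png

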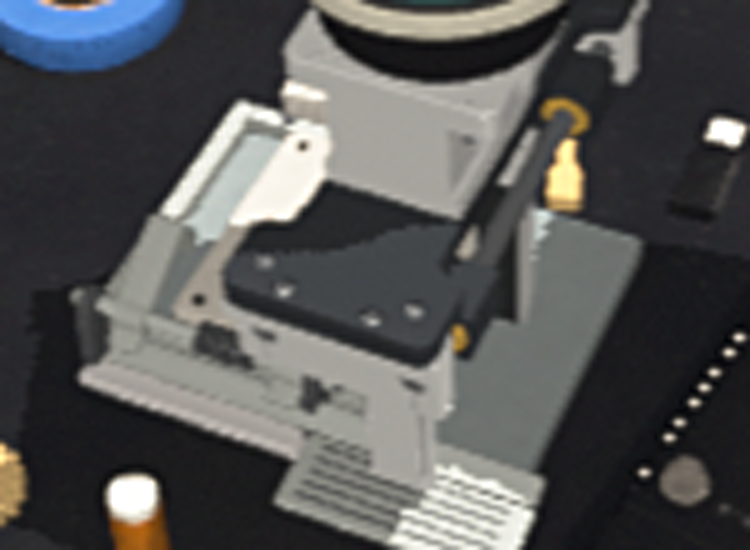

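The plate moves with the finger: its near-left hole went from crop (222,307) to (198,300). The pad is still down. I'll continue to the stop.

```bash
python3 -m inch '[{"delta_pos":[0.45,0,0.02],"twist":[0,0,0]},{"delta_pos":[0.7,0,0.02],"twist":[0,0,0]},{"delta_pos":[0.95,0,0.02],"twist":[0,0,0]},{"delta_pos":[1.2,0,0.02],"twist":[0,0,0]},{"delta_pos":[1.4,0,0.02],"twist":[0,0,0]},{"delta_pos":[1.6,0,0.02],"twist":[0,0,0]},{"delta_pos":[1.6,0,0.02],"twist":[0,0,0]}]'; python3 see.py s7
```

```text
time_s: 4.83
position: [0.5091, 0.1086, 0.04]
tool_rot: [[0.988, 0.154, -0.009], [0.154, -0.988, -0.008], [-0.01, 0.006, -1.0]]
force: [-21.8, -3.3, 22.7]
gripper_width: 0.782
t 4.83 fix xyz mm [-64.5  39.8  40. ] F fix [-22.1   0.1  22.7] w 0.782 rot err [ 0.37  0.6  -0.1 ]
pad mid 453 386.7
pad in 422 236.0
pad front 140 160.4
nose top 22 43.0
nose arm 45 54.1
plate front x [54.6 56.9 58. ]
```

View pics/s7.png

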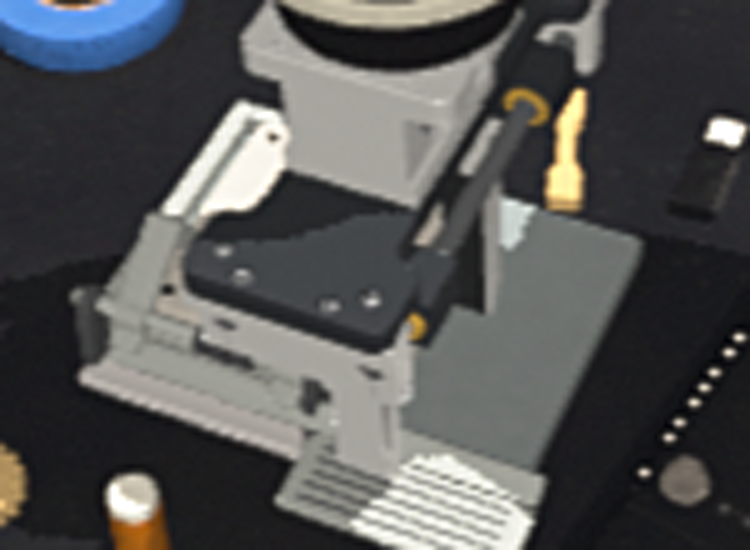

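The plate is nearly home, with a small gap left at the far-left corner near (205,215). The tool has tilted 0.6° and presses with 23 N. I'll correct the tilt, ease z slightly and push the rest gently.

```bash
python3 -m inch '[{"delta_pos":[0.4,0,0],"twist":[0.2,0.3,0]},{"delta_pos":[0.55,0,-0.03],"twist":[0.3,0.5,0]},{"delta_pos":[0.7,0,-0.03],"twist":[0.3,0.5,0]},{"delta_pos":[0.8,0,-0.03],"twist":[0.3,0.5,0]},{"delta_pos":[0.8,0,-0.03],"twist":[0.3,0.5,0]}]'; python3 see.py s8
```

```text
time_s: 5.3
position: [0.5146, 0.1094, 0.0396]
tool_rot: [[0.988, 0.154, -0.006], [0.154, -0.988, -0.003], [-0.007, 0.002, -1.0]]
force: [-15.8, -1.8, 14.8]
gripper_width: 0.778
t 5.3 fix xyz mm [-58.9  39.8  39.6] F fix [-15.9   0.7  14.8] w 0.778 rot err [ 0.12  0.37 -0.08]
pad mid 464 384.2
pad in 460 251.4
pad front 314 323.5
nose top 8 56.4
nose arm 34 55.7
plate front x [55.  56.7 58.2]
```

View pics/s8.png

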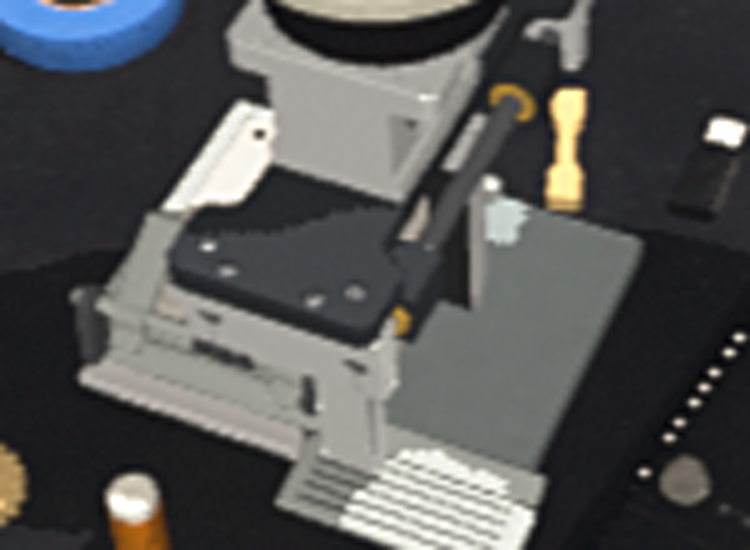

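The plate edge now nearly touches the stop, but the force hasn't risen yet. I'll push a few more millimetres and watch for the rise.

```bash
python3 -m inch '[{"delta_pos":[0.3,0,-0.02],"twist":[0,0.3,0]},{"delta_pos":[0.45,0,-0.02],"twist":[0,0.3,0]},{"delta_pos":[0.5,0,-0.02],"twist":[0,0.3,0]},{"delta_pos":[0.5,0,-0.02],"twist":[0,0.3,0]}]'; python3 see.py s9
```

```text
time_s: 5.68
position: [0.5162, 0.1095, 0.0392]
tool_rot: [[0.988, 0.154, -0.008], [0.154, -0.988, -0.005], [-0.008, 0.003, -1.0]]
force: [-23.5, -3.0, 24.2]
gripper_width: 0.779
t 5.68 fix xyz mm [-57.3  39.6  39.2] F fix [-23.7   0.7  24.2] w 0.779 rot err [ 0.2   0.47 -0.08]
pad mid 442 383.6
pad in 506 248.2
pad front 359 324.3
nose top 7 57.4
nose arm 29 56.4
plate front x [55.3 57.4 58.5]
```

View pics/s9.png

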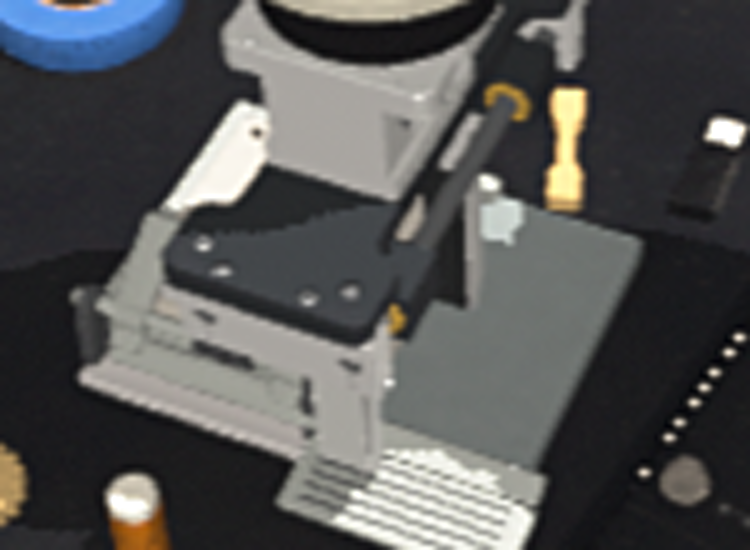

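The far-right plate hole is at crop (258,132). I'll use it to measure the plate's x.

```bash
python3 - <<'E'
from h import *
c=dict(np.load('top0.npz')); g=pt(c,180+(469.5)/3.6-.5,195+(147.5)/3.6-.5,.027)-O
print('hole at start top',g@X,g@Y)
c2=dict(np.load('scene0.npz')); h=pt(c2,200+375.5/4.4-.5,220+179.5/4.4-.5,.027)-O; print('start scene',h@X,h@Y)
for x,y in [(327,153),(302,146),(272,136),(260,133),(258,132)]:
    h=pt(c2,220+(x+.5)/5-.5,230+(y+.5)/5-.5,.027)-O; print(h@X,h@Y)
# stop in scene image
E
```

```text
hole at start top 0.012831119450873847 -0.04234207177966817
start scene 0.011681385393507122 -0.042371979138737866
0.01151116897105366 -0.04272125846909922
0.022088431467427967 -0.04233302610468516
0.03527444111304705 -0.04263976453046715
0.04033330218200208 -0.04227708113813823
0.04130378786338457 -0.042459626731702296
```

Hole travel is 29.8 mm against the measured 29.6 mm shortfall, so the plate is home or within about 1 mm of it. One firmer nudge will confirm the stop.

```bash
python3 -m inch '[{"delta_pos":[0.4,0,-0.08],"twist":[0.1,0.5,0]},{"delta_pos":[0.7,0,-0.08],"twist":[0.1,0.5,0]},{"delta_pos":[0.8,0,-0.08],"twist":[0.1,0.5,0]},{"delta_pos":[0.8,0,-0.08],"twist":[0.1,0.5,0]},{"delta_pos":[0.8,0,-0.08],"twist":[0.1,0.5,0]}]'; python3 see.py s10
```

```text
time_s: 6.15
position: [0.5172, 0.1095, 0.0388]
tool_rot: [[0.988, 0.154, -0.013], [0.153, -0.988, -0.006], [-0.014, 0.004, -1.0]]
force: [-46.7, -6.0, 44.6]
gripper_width: 0.779
t 6.15 fix xyz mm [-56.4  39.4  38.8] F fix [-47.    1.4  44.6] w 0.779 rot err [ 0.24  0.78 -0.12]
pad mid 397 380.0
pad in 488 248.4
pad front 393 378.3
nose top 5 58.7
nose arm 25 57.5
plate front x [55.6 57.1 58.9]
```

View pics/s10.png

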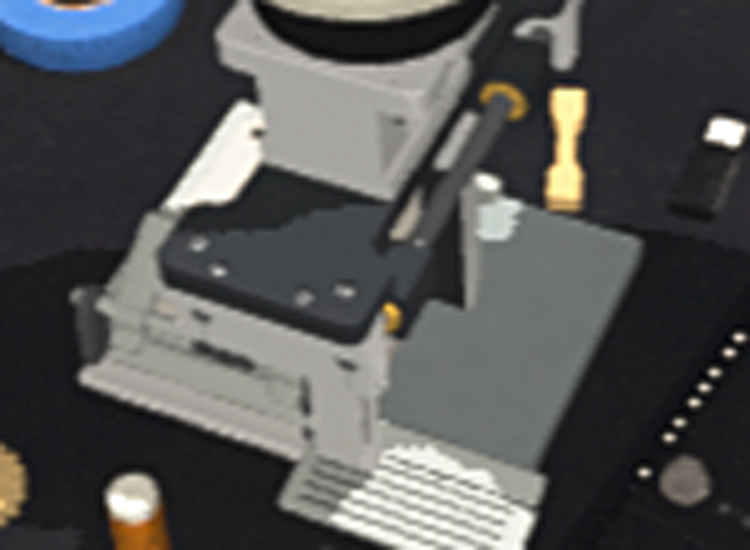

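The force doubled to 47 N and the hole did not move, so the plate stands against the stop with the pad down. I'll back off in -x with the pad still held, then lift straight up.

```bash
python3 -m inch '[{"delta_pos":[-0.3,0,-0.1],"twist":[0.2,0.7,0]},{"delta_pos":[-0.6,0,-0.15],"twist":[0.2,0.7,0]},{"delta_pos":[-0.8,0,-0.15],"twist":[0.2,0.7,0]},{"delta_pos":[-0.8,0,-0.15],"twist":[0.2,0.7,0]}]'; python3 see.py s11
```

```text
time_s: 6.53
position: [0.5106, 0.1091, 0.0412]
tool_rot: [[0.988, 0.154, 0.002], [0.154, -0.988, 0.0], [0.002, -0.0, -1.0]]
force: [3.0, 3.0, 9.0]
gripper_width: 0.779
t 6.53 fix xyz mm [-62.9  40.1  41.2] F fix [3.5 2.5 9. ] w 0.779 rot err [-0.01 -0.13 -0.11]
pad mid 490 383.1
pad in 376 251.2
pad front 167 162.6
nose top 25 53.5
nose arm 37 51.6
plate front x [54.5 56.9 57.7]
```

View pics/s11.png

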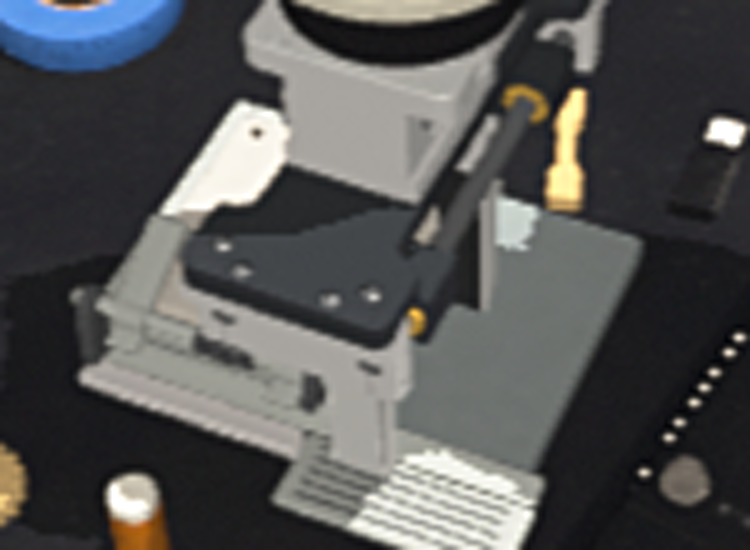

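The plate stayed home, with the hole still at (257,132). The push force is gone and the pad is still held. Now I'll let the clip up slowly.

```bash
python3 -m inch '[{"delta_pos":[0,0,-0.3],"twist":[0,0,0]},{"delta_pos":[0,0,-0.6],"twist":[0,0,0]},{"delta_pos":[0,0,-0.9],"twist":[0,0,0]},{"delta_pos":[0,0,-1.3],"twist":[0,0,0]},{"delta_pos":[0,0,-2],"twist":[0,0,0]},{"delta_pos":[0,0,-3.5],"twist":[0,0,0]},{"delta_pos":[0,0,-6],"twist":[0,0,0]},{"delta_pos":[0,0,-9],"twist":[0,0,0]},{"delta_pos":[0,0,-12],"twist":[0,0,0]},{"delta_pos":[0,0,-14],"twist":[0,0,0]}]'; python3 see.py s12
```

```text
time_s: 7.42
position: [0.5109, 0.1091, 0.1842]
tool_rot: [[0.988, 0.154, 0.004], [0.154, -0.988, 0.001], [0.004, 0.0, -1.0]]
force: [-0.2, -0.5, -0.5]
gripper_width: 0.78
t 7.42 fix xyz mm [-62.7  40.  184.2] F fix [-0.3 -0.4 -0.5] w 0.78 rot err [ 0.   -0.24 -0.12]
pad mid 434 464.0
pad in 687 397.4
pad front 587 475.8
nose top 33 44.4
nose arm 30 44.5
plate front x [45.8 54.4 58.3]
```

```bash
python3 -m inch '[{"delta_pos":[-1,3,0],"twist":[0,0,0]},{"delta_pos":[-2,6,0],"twist":[0,0,0]},{"delta_pos":[-3,9.5,0],"twist":[0,0,0]},{"delta_pos":[-4.5,13,0],"twist":[0,0,0]},{"delta_pos":[-6,16.5,0],"twist":[0,0,0]},{"delta_pos":[-7.5,20,0],"twist":[0,0,0]},{"delta_pos":[-9,23,0],"twist":[0,0,0]},{"delta_pos":[-10,25.5,0],"twist":[0,0,0]},{"delta_pos":[-10.5,26.5,0],"twist":[0,0,0]},{"delta_pos":[-10.5,26.5,0],"twist":[0,0,0]}]'; python3 - <<'E'
from h import *
st()
c=cap('scene');cv2.imwrite('pics/s13.png',cv2.resize(c['pixels'][220:350,200:380],None,fx=4.4,fy=4.4,interpolation=cv2.INTER_CUBIC))
c=cap('top');cv2.imwrite('pics/t13.png',cv2.resize(c['pixels'][195:350,180:400],None,fx=3.6,fy=3.6,interpolation=cv2.INTER_CUBIC))
np.savez('top13.npz',**c)
E
```

```text
time_s: 8.3
position: [0.448, -0.1715, 0.1864]
tool_rot: [[0.989, 0.149, 0.008], [0.149, -0.989, 0.0], [0.008, 0.001, -1.0]]
force: [0.5, -1.1, 0.4]
gripper_width: 0.779
t 8.3 fix xyz mm [-168.4 -227.3  186.4] F fix [ 0.3 -1.2  0.4] w 0.779 rot err [ 0.06 -0.44 -0.38]
```

View pics/s13.png

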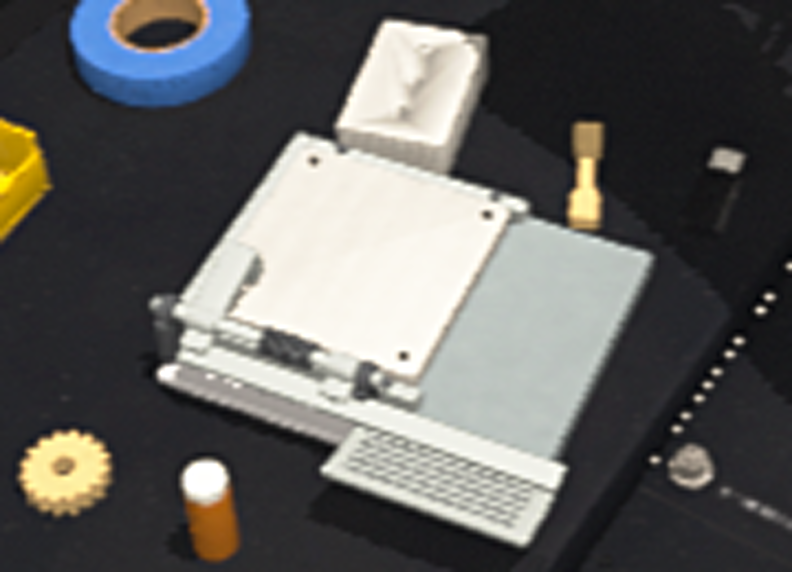

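View pics/t13.png

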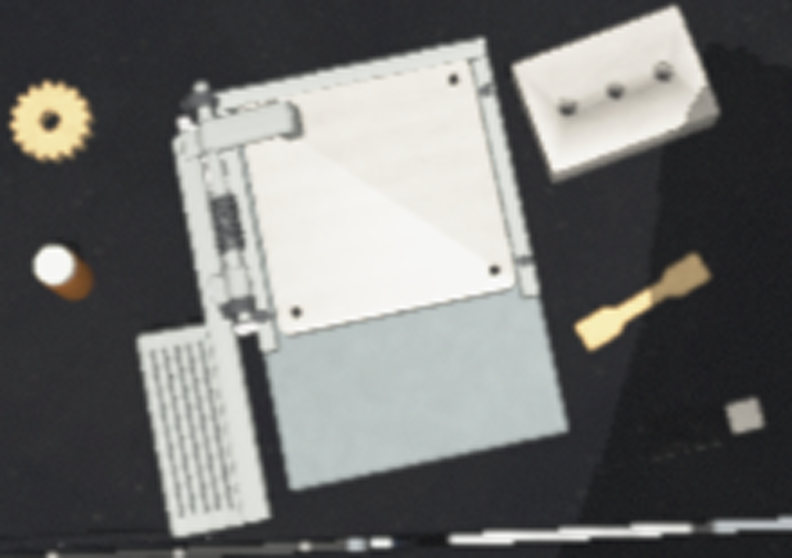

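In both views the plate lies flush against the end stop and the clip nose rests on it. The bystanders are where they were. I'll check with the holes at crop (453,79), (494,270) and (296,312).

```bash
python3 - <<'E'
from h import *
c=dict(np.load('top13.npz'))
def g(x,y,z=.027):
    w=pt(c,180+(x+.5)/3.6-.5,195+(y+.5)/3.6-.5,z)-O; return np.array([w@X,w@Y])*1e3
a,b,d=g(453,79),g(494,270),g(296,312); print(a,b,d,'centre',(a+d)/2,'yaw deg',np.degrees(np.arctan2(*(a-b)[::-1])))
print('travel',a-g(469,147),b-g(510,341),d-g(309,382))
w=cloud(c)-O; fx=w@X;fy=w@Y
for x0,y0 in [(0,0),(-.03,-.03),(.03,-.03),(-.08,.09),(-.08,.1),(.037,.035)]:
    m=(abs(fx-x0)<.006)&(abs(fy-y0)<.004); print(x0,y0,np.round(np.median(w[m][:,2])*1e3,1))
# gap: stop inner top edge vs plate front edge
print('rear edge mid',g(395,311), 'stop outer right corner',g(485,40,.025))
E
```

```text
[ 43.17165791 -41.60553977] [-40.67918894 -42.04175832] [-41.27087963  41.96761075] centre [0.95038914 0.18103549] yaw deg 0.2980680286163894
travel [30.34053846  0.73653201] [30.43108918  0.46544284] [29.65385195 -0.08701284]
0 0 27.1
-0.03 -0.03 27.2
0.03 -0.03 26.9
-0.08 0.09 29.4
-0.08 0.1 31.7
0.037 0.035 45.5
rear edge mid [-49.19424224   1.66135071] stop outer right corner [ 57.73498038 -58.45950882]
```

The plate centre is at x ≈ +1 ±1 mm, where the stop allows at most +0.5 mm. It sits at y ≈ 0.2 mm with 0.3° yaw, flat, top at 27 mm. The pad's slope and height fit a clip angle of about 0.2 rad. All of this is within the limits, and the robot is clear, so I'm handing in.

```bash
python3 -c "
from h import *
st(); print(manip.sign_off())"
```

```text
t 8.4 fix xyz mm [-166.8 -224.5  186.4] F fix [-0.3  0.3 -0.4] w 0.782 rot err [ 0.01 -0.47 -0.16]
the job is handed in; nothing more can be done
None
```

The plate is loaded against the end stop with the clip resting on it, and I handed the job in at 8.4 s of the 34 s allowed. No verdict is reported.

**What I did:** One fingertip held the thumb pad down at about 0.5 rad while the other slid the plate about 30 mm under the nose. The push force then rose to 47 N with the plate no longer moving. I backed off with the pad still held, let the clip up slowly and moved clear.

**Last checks in the images:**

| Check | Measured | Limit |
|---|---|---|
| Plate x | about +1 mm (±1 mm) | ±3 mm |
| Plate y | about 0.2 mm | ±4 mm |
| Plate yaw | about 0.3° | 0.05 rad (2.9°) |
| Plate flatness | top at 27 mm across the plate | flat |
| Clip angle, judged from the pad's height and slope | about 0.2 rad | 0.10 to 0.26 rad |

The bystanders look unmoved, and the force reading is about zero with the robot clear.

**Checks that disagreed or could not be made:**
- **Plate x:** the top camera's +1 mm is slightly past the +0.5 mm the stop allows, while the scene camera, in the last check before the final nudge, gave about -1 mm. Both are within calibration error.
- **Pressing force:** it was higher than the spring needs, about 26 N on first contact and up to 45 N at the end stop.
- **Nose force:** the clip's force on the plate could not be measured directly.

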